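# Centre the pigment jar on the bench scale and tare it

### The job

Pigment is to be weighed out by difference, but the brown pigment jar has been set down partly off the edge of the bench scale's pan. Slide it with the fingertips to the middle of the pan, without taking it between the fingers, lifting or tipping it, and take the hand off it. Only then press the grey tare button gently down and withdraw; leave the red power button next to it and everything else on the bench alone.

Things in the scene. Friction and masses are not known exactly. Their poses are not given: they have to be found in the camera images.
- bench_scale: the low white electronic bench scale, 175 x 130 x 30 mm, fast on the table. Origin: centre of its underside on the table (z = 0). Its x axis points from its control strip (nearest the robot) to its square steel pan, its y axis to its left, z up. Case top at 26 mm over the table; case from -88 to +88 mm in its x and -65 to +65 mm in its y. On the strip, seen from the robot: the display on the left, then the tare button, then the power button on the far right
- pan_centre (a point): centre of the top face of the pan, with the axes of the scale: (25, 0, 30.5) mm in the scale's frame. The flat pan measures 114 mm (along the scale's x) by 122 mm (along its y), is 2 mm thick and has no rim; it does not sink under load
- tare_top (a point): middle of the top of the round grey tare button, at (-60, -18, 28.6) mm in the scale's frame. Button about 20 mm across, standing 2.5 mm proud of the case, 17 mm from the pan's edge; its middle lies 26 mm from the middle of the power button, along the scale's y, so come down with shut fingers turned so that their narrow way lies along the scale's y
- power_top (a point): middle of the top of the round red power button, at (-60, -44, 28.6) mm in the scale's frame, 20 mm across. Leave it alone
- bench_scale_button_tare (a joint): travel of the tare button in m: 0 up, 0.0015 fully down. It springs back; fully down takes about 6 N straight downwards. It counts as pressed from 0.0008
- bench_scale_button_power (a joint): travel of the power button in m: 0 up, 0.0015 fully down, sprung like the other
- brown_jar: closed pigment jar with a black screw cap and brown band, upright, 50 mm across, 56 mm high, about 0.12 kg, standing on the pan at its left edge (the scale's +y side), its foot up to 9 mm over the edge. Origin: centre of its underside; z up. Pushed below half its height it slides without tipping
- red_jar: closed pigment jar with a black cap and red band, 44 mm across, 50 mm high, on the table at the right of the scale (its -y side). Origin: centre of its underside. Bystander
- blue_jar: closed pigment jar with a black cap and blue band, 44 mm across, 50 mm high, on the table at the right of the scale, behind the red one. Origin: centre of its underside. Bystander
- marker: red and white marker pen, 135 mm long, 17 mm thick, lying in front of the scale along its y. Origin: middle of its underside. Bystander
- syringe: clear plastic syringe, 153 mm long, 28 mm high, lying at the right front of the table. Origin: middle of its underside. Bystander
- dial_timer: white kitchen timer with a black dial, 68 mm across, 42 mm high, on the table behind and to the right of the scale. Origin: centre of its underside. Bystander
- cup_mix_a: white mixing cup with sticks in it, 92 mm across, 136 mm high, on the raised casting board (18 mm high) at the right. Origin: centre of its underside. Bystander
- clamp_jig_lever (a joint): angle of the red-handled lever of the toggle clamp on the plywood jig behind the scale: 0 closed, as it stands. Leave it closed
There are look-alikes about, which are no part of the job. What is shaped like the brown_jar but purple or yellow is not meant.

How it is judged:
On the way, in this order (a step that is already met when the one before it is completed fails the run):
1. the brown jar stands upright within 15 mm of the middle of the pan, at rest and let go (horizontal distance between brown_jar and pan_centre below 0.015 m and z of brown_jar in the frame of pan_centre below 0.004 m and angle between brown_jar's own z axis and vertical below 0.1 rad and linear speed of brown_jar below 0.01 m/s and contact force between the arm and brown_jar below 0.05 N), for 0.2 s.
2. the tare button is pressed (at least 0.8 mm) while nothing of the robot touches the jar (value of joint bench_scale_button_tare above 0.0008 m and contact force between the arm and brown_jar below 0.05 N and horizontal distance between brown_jar and pan_centre below 0.015 m), for 0.1 s.
At the end, for the whole second after the job is handed in: The brown jar stands upright and at rest on the pan, its middle within 15 mm of the pan's middle, and both buttons are up again (horizontal distance between brown_jar and pan_centre below 0.015 m and z of brown_jar in the frame of pan_centre below 0.004 m and angle between brown_jar's own z axis and vertical below 0.1 rad and linear speed of brown_jar below 0.01 m/s and value of joint each of bench_scale_button_tare, bench_scale_button_power below 0.0003 m); the robot touches nothing.
It fails at once if the tare button is pressed while the jar is not yet in the middle (more than 15 mm off) (value of joint bench_scale_button_tare above 0.0005 m and horizontal distance between brown_jar and pan_centre above 0.015 m).
It fails at once if the power button is pressed (value of joint bench_scale_button_power above 0.0005 m).
It fails at once if the scale or its button is pressed hard, with more than 25 N (contact force between the arm and bench_scale above 25 N).
It fails at once if the jar is taken between the fingers, lifted more than 8 mm, tipped by more than 0.35 rad or falls off the pan ((horizontal distance between the grasp point and brown_jar below 0.018 m and z of the grasp point in the frame of brown_jar below 0.068 m) or z of brown_jar in the frame of pan_centre above 0.008 m or angle between brown_jar's own z axis and vertical above 0.35 rad or z of brown_jar in the frame of pan_centre below -0.01 m).
It fails at once if a bystander is moved by more than 10 mm or the toggle clamp is opened (distance of any of red_jar, blue_jar, marker, syringe, dial_timer, cup_mix_a from where it was at the start of the episode above 0.01 m or value of joint clamp_jig_lever above 0.08 rad).
It also fails if it takes over 38 s, if anything falls off the work surface, if the arm or the gripper's body presses on something with over 40 N, if the wrist force passes 120 N, or if a joint passes its speed limit or range.

### The arm

A 6-joint arm with a two-finger parallel gripper is mounted at the origin on a cart in front of the work surface, level with it; the furniture and walls round the work are solid. World frame = base frame: x ahead of the robot, y to its left, z up, the work surface at z = 0. Lengths are in m, angles in rad, forces in N, time in s.
With the tool pointing down it reaches from about 0.325 to 0.9 m from the base axis. Payload 3.5 kg.
Tool frame: the origin (TCP) lies on the centre line of the jaws, within the pads' length; the fingertips stand 8 mm ahead of it and the grasp point (between the pads) lies 11 mm behind it (bot.finger_overhang is the distance from the TCP to the fingertips, in m); z points along the fingers, x is the direction in which the jaws open and shut, and the axes are right-handed (so a half turn about z gives the same grasp; the last joint's range is limited). The gripper opens to 85 mm and grips with 20 to 120 N. Pads are 22 mm wide; open, the fingers measure 114 mm over their backs; the gripper's body (76 mm by 85 mm) begins 54 mm behind the grasp point. The pads swing forward as they close: fully open they stand 13 mm farther back than shut.
Start: joints at [-1.34, 0.276, -0.026, 1.268, 0, 1.467], TCP at [0.205, -0.591, 0.2] pointing down, gripper open.
Joint ranges: [-3.12, 3.12], [-0.85, 1.88], [-1.08, 1.24], [-1.95, 2.15], [-1.57, 1.53], [-3.14, 3.14]. Speed limits (rad/s): [2.57, 2.57, 3.14, 3.14, 3.14, 3.14].

### API

Orientations are given as a 3x3 rotation matrix whose columns are the frame's x, y, z axes.
In Python, from cell import monitor, optics, order, bot gives the robot as it stands. The module is installed in compiled form; this text tells all that it offers.
- The arm moves only by the shell command python3 -m jog 'ROWS' [FORCE]. ROWS is JSON, a list of rows, each an object of numbers: "grip": the closure, from 0 (fully open) to 1 (shut); "tx", "ty", "tz": the shift along the world's x, y, z as a fraction of full scale; "roll": the turn about the world's z as a fraction of full scale. In form: [{"grip": .., "tx": .., "ty": .., "tz": .., "roll": ..}, ...]. A call has exactly 5 rows; each row shifts and turns the commanded pose from where the row before left it; what a row does not reach is not made up. Full scale, the value 1, is 0.075 m for a shift and 2 pi rad for a turn. A row lasts 1/10 s, in which the tool goes at most 50 mm and 8.59 degrees, less where a joint would pass 70% of its speed; a pose out of reach is approached as far as the arm can. A call with a number of a shift or a turn outside -1 to 1 is refused whole. A call with a gripper value outside its range is refused whole. The fingers move at their own pace and stop on an object; FORCE is the grip in N (left out, the last holds). Time passes only in rows, so rows that do not move let the fingers close, or fill a call up. It gives the time, the measured TCP pose, the force and the opening at its end, in the units of the state.
- monitor.get_obs(): the state, without advancing time (a new reading comes with each control period).
- optics.capture(name): name is "side" or "top"; returns the picture (400x640x3 uint8, red, green, blue); there is no depth.
- optics.get_calibration(name): a dict with "fx", "fy", "cx", "cy" (pixels), "R" (3x3) and "t" (3): a world point X has camera coordinates R X + t. Camera axes: x right, y down, z forward; pixel columns grow to the right and rows downward; lengths in m; the calibration is good to about 2 mm. A picture is of the moment at which its call begins. get_calibration takes no time and is no camera call.
- order.close_job(): hands the job in, once; it reports no verdict.
The state is a dict: "time_s": time; "joint_positions": joint angles; "joint_vel": joint speeds; "tau": joint torques, N m; "position": TCP position; "tool_rot": TCP orientation; "force": force on the tool from outside, world axes, zero at the start; "ft_torque": the same for the moment, N m; "width": finger opening in m.
Only numpy, scipy, OpenCV 4.12 (cv2) and the standard library are available. Lean on these libraries where they do the work, as an engineer would, in place of code of your own. Each camera call takes 0.05 s, during which the arm holds its last target.

## Working session

There is one attempt and no reset: what is moved stays moved. The work goes in short steps, Python scripts to look and compute and a shell command to move; the robot and the scene stay as the last step left them, time stands still between calls to the robot, and variables do not carry over. Pictures are saved under pics/ and viewed, and the job is handed in when it is done.

```bash
mkdir -p pics
python3 - <<'E'
from cell import monitor, optics, order, bot
import cv2
for n in("top","side"):
    im=optics.capture(n); cv2.imwrite(f"pics/{n}0.png",im[:,:,::-1])
    c=optics.get_calibration(n); print(n,c)
print(monitor.get_obs(), bot.finger_overhang)
E
```

```text
top {'fx': 514.0638678630797, 'fy': 514.0638678630797, 'cx': 319.73102260716263, 'cy': 200.76084543145666, 'R': array([[ 0.0150136 , -0.99987998,  0.0038235 ],
       [-0.99186055, -0.01537652, -0.12639706],
       [ 0.12644068, -0.0018947 , -0.99197236]]), 't': array([-0.17469567,  0.53956433,  1.10003822])}
side {'fx': 516.9541300747667, 'fy': 516.9541300747667, 'cx': 314.5736810947541, 'cy': 204.86375867960834, 'R': array([[-0.97253085, -0.23230555,  0.01476101],
       [-0.13289265,  0.50204519, -0.85457017],
       [ 0.19111069, -0.83305748, -0.51912613]]), 't': array([0.4816659 , 0.22183318, 0.91910025])}
{'time_s': 0.1, 'joint_positions': array([-1.34038127e+00,  2.77098712e-01, -2.77622479e-02,  1.26804819e+00,
        1.14595558e-05,  1.46740315e+00]), 'joint_vel': array([ 3.09922984e-04, -2.43743137e-03,  4.48689772e-03,  8.91310645e-04,
       -9.22069037e-04,  7.19771702e-05]), 'tau': array([ 7.32560820e-04, -4.46706033e+01,  2.96129537e+01,  8.46270821e-03,
       -1.26362920e-04,  1.01744047e-05]), 'position': array([ 0.20459164, -0.58971872,  0.19843697]), 'tool_rot': array([[ 3.27642920e-01, -9.44801511e-01, -4.71371795e-04],
       [-9.44799294e-01, -3.27643179e-01,  2.05959551e-03],
       [-2.10035070e-03, -2.29460149e-04, -9.99997768e-01]]), 'force': array([-0.93643327,  0.76486182, -0.09068766]), 'ft_torque': array([-0.00539178,  0.05918006,  0.03356284]), 'width': 0.08556433935270774} 0.008
```

View pics/top0.png

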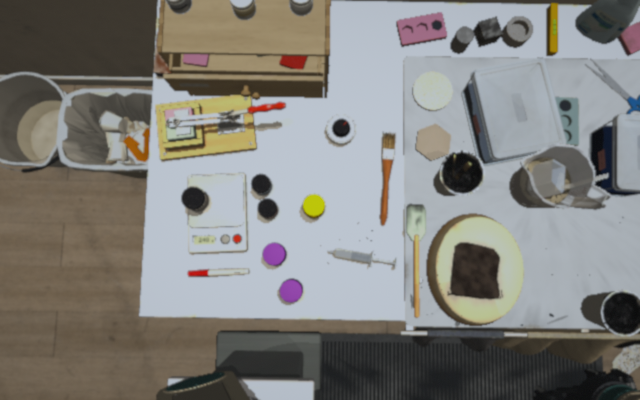

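View pics/side0.png

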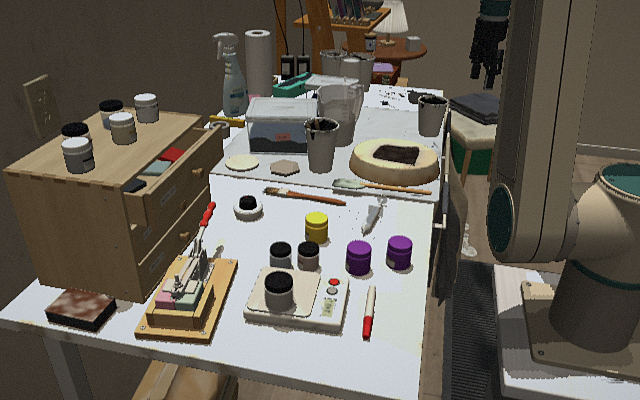

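The top view shows the scale at columns 188–246, rows 174–253, with a black-capped jar on its left at (194,200). 

Possible mix-ups for the brown jar in the top view:
- black caps at (261,185) and (268,209), the blue and red jars
- purple at (274,254) and (290,290)
- yellow at (314,206)

By the description I choose the one on the pan at (194,200), which is at about (279,290) in the side view. Next I check it in a close crop.

Run:
```python
import cv2,numpy as np
a=cv2.imread("pics/top0.png")[165:285,175:295]; b=cv2.imread("pics/side0.png")[230:340,230:360]
a=cv2.resize(a,None,fx=5,fy=5,interpolation=cv2.INTER_CUBIC)
b=cv2.resize(b,None,fx=5,fy=5,interpolation=cv2.INTER_CUBIC)
cv2.imwrite("pics/topc0.png",a);cv2.imwrite("pics/sidec0.png",b)
```

```text
(no output)
```

View pics/topc0.png

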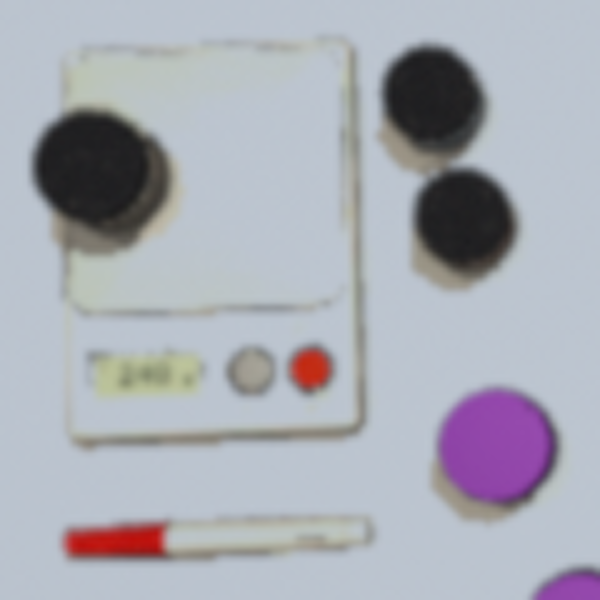

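View pics/sidec0.png

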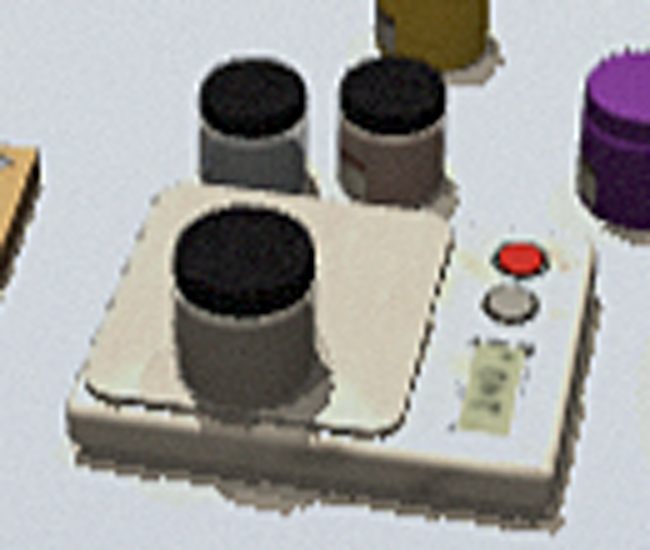

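The crops confirm the choice: the jar with the brown band stands on the pan's left edge. In the side crop the one right of the blue jar has the red band. The tare button is at (225,239) and the power button at (237,238) in the top view. Next I fit the scale and jar poses.

```bash
cat > h.py <<'E'
import numpy as np, cv2
from scipy.optimize import least_squares
from cell import optics
C={n:optics.get_calibration(n) for n in("top","side")}
def proj(n,X):
    c=C[n]; p=c["R"]@np.asarray(X,float)+c["t"]; return np.array([c["fx"]*p[0]/p[2]+c["cx"],c["fy"]*p[1]/p[2]+c["cy"]])
def ray(n,uv,z):
    c=C[n]; d=c["R"].T@np.array([(uv[0]-c["cx"])/c["fx"],(uv[1]-c["cy"])/c["fy"],1]); o=-c["R"].T@c["t"]
    return o+d*(z-o[2])/d[2]
def capcirc(n,im,box):  # centroid of dark cap top
    x0,y0,x1,y1=box; g=im[y0:y1,x0:x1].max(axis=2)
    m=(g<60).astype(np.uint8); k,l,s,ce=cv2.connectedComponentsWithStats(m); i=1+np.argmax(s[1:,4])
    return ce[i]+[x0,y0], s[i]
E
python3 - <<'E'
from h import *
T=lambda u,v:np.array([u/5-.4+175,v/5-.4+165]); S=lambda u,v:np.array([u/5-.4+230,v/5-.4+230])
ob=[("top",T(251,370),(-.06,-.018,.0286)),("top",T(311,369),(-.06,-.044,.0286)),
("side",S(511,303),(-.06,-.018,.0286)),("side",S(521,259),(-.06,-.044,.0286)),
("top",T(62,48),(.088,.065,.026)),("top",T(355,40),(.088,-.065,.026)),("top",T(364,432),(-.088,-.065,.028)),("top",T(69,441),(-.088,.065,.026))]
def X(p,l):
    c,s=np.cos(p[2]),np.sin(p[2]); return np.array([p[0]+c*l[0]-s*l[1],p[1]+s*l[0]+c*l[1],l[2]])
f=lambda p:np.concatenate([proj(n,X(p,l))-uv for n,uv,l in ob])
r=least_squares(f,[.5,0,0],loss='soft_l1'); p=r.x
print("scale",p,np.round(f(p).reshape(-1,2),1))
for k,l in dict(pan=(.025,0,.0305),tare=(-.06,-.018,.0286),power=(-.06,-.044,.0286)).items(): print(k,X(p,l))
for n,f_,b in(("top","top0",(180,185,212,215)),("side","side0",(262,268,296,298))):
    im=cv2.imread(f"pics/{f_}.png"); ce,s=capcirc(n,im,b); print(n,ce,s,ray(n,ce,.0865))
print("jar manual",ray("top",T(92,163),.0865), ray("side",S(245,262),.0865))
for nm,uv in(("blue",T(431,92)),("red",T(463,216))): print(nm,ray("top",uv,.05))
print("clamp tip",ray("top",(285,105),.1),ray("top",(255,150),.03),ray("top",(160,158),.03))
J=ray("top",T(92,163),.0865); c,s=np.cos(p[2]),np.sin(p[2]); d=J[:2]-p[:2]; print("jar in scale",c*d[0]+s*d[1],-s*d[0]+c*d[1])
E
```

```text
scale [0.51366503 0.06110647 0.05095111] [[ 0.3  0.6]
 [ 0.2  0.4]
 [-0.7 -0.5]
 [-0.6 -0.6]
 [ 0.3  0.1]
 [-0.1 -0.3]
 [-0.6  0.2]
 [-0.8  0.6]]
pan [0.53863259 0.0623797  0.0305    ]
tare [0.45465962 0.04007409 0.0286    ]
power [0.45598377 0.01410783 0.0286    ]
top [193.47480106 198.31034483] [  3   3  22  23 377] [0.53662739 0.0994218  0.0865    ]
side [278.43887776 282.18837675] [  3   4  28  22 499] [0.5338302  0.11018737 0.0865    ]
jar manual [0.53896828 0.1005288  0.0865    ] [0.53370806 0.10964135 0.0865    ]
blue [ 0.57733032 -0.03704494  0.05      ]
red [ 0.52301885 -0.05254842  0.05      ]
clamp tip [ 0.73816267 -0.08930583  0.1       ] [ 0.65527528 -0.01953793  0.03      ] [0.63363495 0.19229564 0.03      ]
jar in scale 0.02727815478435563 0.03808249341229972
```

```bash
cat >> h.py <<'E'
def ext(n,x,y,rb=.025,rc=.0245,z0=.0305,h=.056):
    a=np.linspace(0,2*np.pi,90)
    q=lambda r,z:np.array([proj(n,(x+r*np.cos(t),y+r*np.sin(t),z)) for t in a])
    return q(rc,z0+h),q(rb,z0)
def draw(n,im,polys,box,k,fn):
    x0,y0,x1,y1=box; b=cv2.resize(im[y0:y1,x0:x1],None,fx=k,fy=k,interpolation=cv2.INTER_CUBIC)
    for p in polys: cv2.polylines(b,[np.int32(np.round((np.asarray(p)-[x0,y0]+.5)*k-.5))],True,(0,0,255),1)
    cv2.imwrite(fn,b)
E
python3 - <<'E'
from h import *
T=lambda u,v:np.array([u/5-.4+175,v/5-.4+165]); S=lambda u,v:np.array([u/5-.4+230,v/5-.4+230])
def f(p):
    tc,tb=ext("top",*p[:2],rc=p[2]); sc,sb=ext("side",*p[:2],rc=p[2])
    return [tc[:,0].min()-T(33,0)[0],tc[:,1].min()-T(0,107)[1],tc[:,0].max()-T(150,0)[0],
      sc[:,0].min()-S(174,0)[0],sc[:,0].max()-S(316,0)[0],sc[:,1].min()-S(0,204)[1],sb[:,1].max()-S(0,412)[1]]
r=least_squares(f,[.537,.103,.0245]); print(r.x,np.round(r.fun,1))
p=(.51366,.06111,.05095);c,s=np.cos(p[2]),np.sin(p[2]); d=r.x[:2]-p[:2]; print("jar in scale",c*d[0]+s*d[1],-s*d[0]+c*d[1])
def sq(n,x0,x1,y0,y1,z): return [proj(n,(p[0]+c*a-s*b,p[1]+s*a+c*b,z)) for a,b in((x0,y0),(x1,y0),(x1,y1),(x0,y1))]
for n,b in(("top",(175,165,255,265)),("side",(230,230,360,340))):
    im=cv2.imread(f"pics/{n}0.png")
    draw(n,im,[*ext(n,*r.x),sq(n,-.032,.082,-.061,.061,.0305),sq(n,-.088,.088,-.065,.065,.026)],b,6,f"pics/{n}fit.png")
E
```

```text
[0.53690491 0.10053282 0.02451997] [ 0.1  0.7  0.  -0.3 -0.2 -0.9  0.7]
jar in scale 0.025222473694172985 0.038187841446482816
```

View pics/topfit.png

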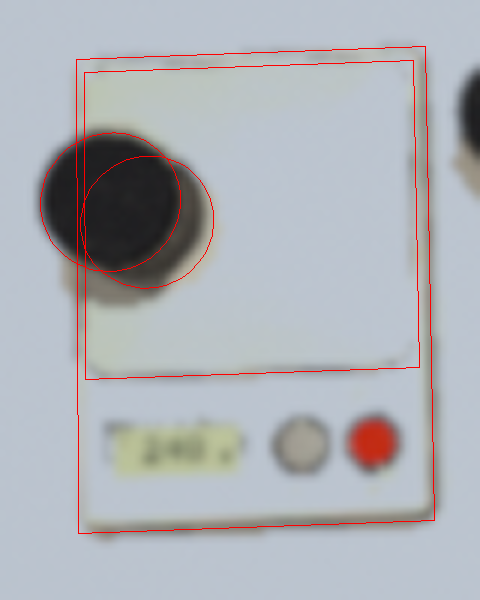

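View pics/sidefit.png

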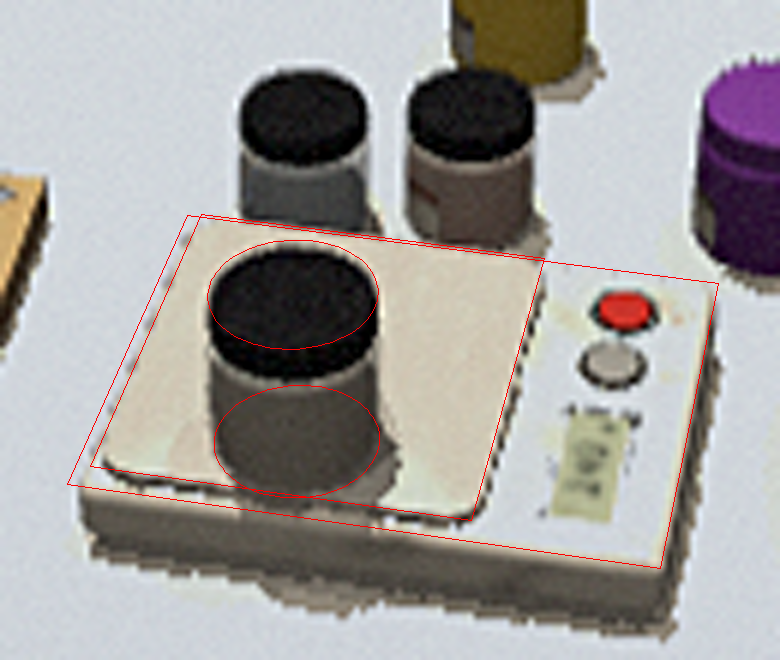

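The fit agrees to about 2 mm. The jar is at about (25, 38) mm in the scale frame and needs about 38 mm along the scale's −y. I'll push with the fingers about 30 mm apart, tool x along the scale's x, so the two fingers cradle the jar and the grasp point stays about 31 mm from its axis. First I move to the staging point left of the scale.

```bash
python3 -m jog '[{"grip":0.65,"tx":0.22,"ty":0.5,"tz":0,"roll":0.0228},{"grip":0.65,"tx":0.22,"ty":0.5,"tz":0,"roll":0.0228},{"grip":0.65,"tx":0.22,"ty":0.5,"tz":0,"roll":0.0228},{"grip":0.65,"tx":0.22,"ty":0.5,"tz":0,"roll":0.0228},{"grip":0.65,"tx":0.22,"ty":0.5,"tz":0,"roll":0.0228}]' 20
```

```text
time_s: 0.6
position: [0.2874, -0.4011, 0.199]
tool_rot: [[0.87, -0.493, -0.0], [-0.493, -0.87, 0.001], [-0.001, -0.001, -1.0]]
force: [0.3, -0.0, 0.4]
width: 0.0299
```

```bash
python3 -m jog '[{"grip":0.65,"tx":0.22,"ty":0.5,"tz":0,"roll":0.0225},{"grip":0.65,"tx":0.22,"ty":0.5,"tz":0,"roll":0.0225},{"grip":0.65,"tx":0.22,"ty":0.5,"tz":0,"roll":0.0225},{"grip":0.65,"tx":0.22,"ty":0.5,"tz":0,"roll":0.0225},{"grip":0.65,"tx":0.22,"ty":0.5,"tz":0,"roll":0}]'
python3 -m jog '[{"grip":0.65,"tx":0.22,"ty":0.5,"tz":0,"roll":0},{"grip":0.65,"tx":0.22,"ty":0.5,"tz":0,"roll":0},{"grip":0.65,"tx":0.22,"ty":0.5,"tz":0,"roll":0},{"grip":0.65,"tx":0.22,"ty":0.5,"tz":0,"roll":0},{"grip":0.65,"tx":0.22,"ty":0.5,"tz":0,"roll":0}]'
python3 -m jog '[{"grip":0.65,"tx":0.22,"ty":0.5,"tz":0,"roll":0},{"grip":0.65,"tx":0.22,"ty":0.5,"tz":0,"roll":0},{"grip":0.65,"tx":0.22,"ty":0.5,"tz":0,"roll":0},{"grip":0.65,"tx":0.22,"ty":0.5,"tz":0,"roll":0},{"grip":0.65,"tx":0.2,"ty":0.45,"tz":0,"roll":0}]'
```

```text
time_s: 1.1
position: [0.3698, -0.2137, 0.1992]
tool_rot: [[0.999, 0.047, -0.0], [0.047, -0.999, 0.0], [-0.0, -0.0, -1.0]]
force: [-0.4, 0.0, 0.2]
width: 0.0299
time_s: 1.6
position: [0.4523, -0.0262, 0.1992]
tool_rot: [[0.999, 0.045, -0.0], [0.045, -0.999, -0.0], [-0.0, 0.0, -1.0]]
force: [0.8, -0.2, -0.2]
width: 0.03
time_s: 2.1
position: [0.5333, 0.1577, 0.199]
tool_rot: [[0.999, 0.046, -0.001], [0.046, -0.999, -0.0], [-0.001, 0.0, -1.0]]
force: [-0.1, -0.3, -0.3]
width: 0.0301
```

```bash
python3 -m jog '[{"grip":0.65,"tx":0,"ty":0,"tz":-0.5,"roll":0.0008},{"grip":0.65,"tx":0,"ty":0,"tz":-0.5,"roll":0},{"grip":0.65,"tx":0,"ty":0,"tz":-0.5,"roll":0},{"grip":0.65,"tx":0,"ty":0,"tz":-0.5,"roll":0},{"grip":0.65,"tx":0,"ty":0,"tz":0,"roll":0}]'
python3 - <<'E'
from h import *
for n,b in(("top",(165,165,265,265)),("side",(220,210,350,340))):
    im=optics.capture(n)[:,:,::-1]; cv2.imwrite(f"pics/{n}1.png",im); draw(n,np.ascontiguousarray(im),[],b,5,f"pics/{n}1c.png")
E
```

```text
time_s: 2.6
position: [0.527, 0.1548, 0.0438]
tool_rot: [[0.999, 0.05, -0.013], [0.05, -0.999, -0.002], [-0.013, 0.001, -1.0]]
force: [-1.1, -0.0, -0.8]
width: 0.0298
```

View pics/top1c.png

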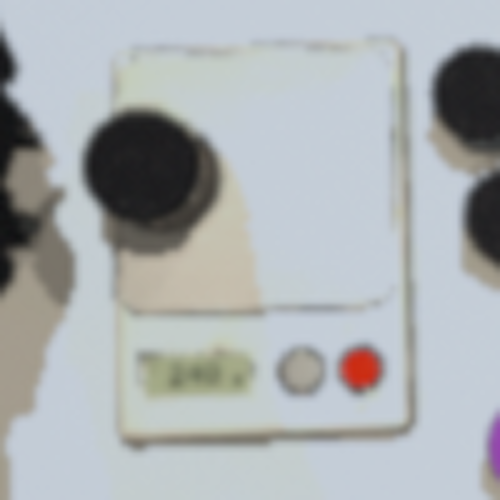

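View pics/side1c.png

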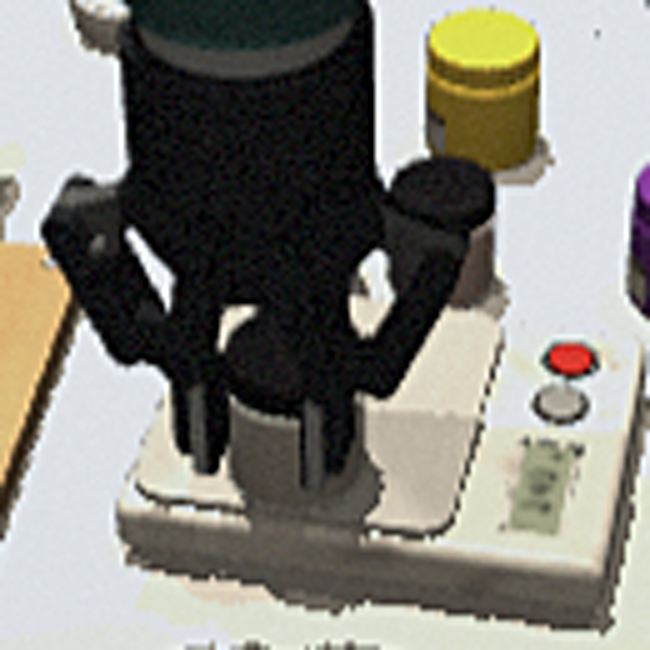

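```bash
python3 -m jog '[{"grip":0.65,"tx":0,"ty":0,"tz":0,"roll":0},{"grip":0.65,"tx":0,"ty":0,"tz":0,"roll":0},{"grip":0.65,"tx":0,"ty":0,"tz":0,"roll":0},{"grip":0.65,"tx":0,"ty":0,"tz":0,"roll":0},{"grip":0.65,"tx":0,"ty":0,"tz":0,"roll":0}]'
```

```text
time_s: 3.2
position: [0.5337, 0.1558, 0.0502]
tool_rot: [[0.999, 0.05, 0.001], [0.05, -0.999, 0.0], [0.001, -0.0, -1.0]]
force: [-0.1, -0.5, 1.2]
width: 0.0296
```

```bash
python3 -m jog '[{"grip":0.65,"tx":0.0035,"ty":-0.067,"tz":-0.02,"roll":0},{"grip":0.65,"tx":0.0035,"ty":-0.067,"tz":-0.02,"roll":0},{"grip":0.65,"tx":0.0035,"ty":-0.067,"tz":-0.01,"roll":0},{"grip":0.65,"tx":0.0035,"ty":-0.067,"tz":0,"roll":0},{"grip":0.65,"tx":0.0035,"ty":-0.067,"tz":0,"roll":0}]'
python3 -m jog '[{"grip":0.65,"tx":0.0025,"ty":-0.05,"tz":0,"roll":0},{"grip":0.65,"tx":0.0025,"ty":-0.05,"tz":0,"roll":0},{"grip":0.65,"tx":0.0025,"ty":-0.05,"tz":0,"roll":0},{"grip":0.65,"tx":0.0025,"ty":-0.05,"tz":0,"roll":0},{"grip":0.65,"tx":0.0025,"ty":-0.05,"tz":0,"roll":0}]'
python3 - <<'E'
from h import *
for n,b in(("top",(165,165,265,265)),("side",(220,210,350,340))):
    im=optics.capture(n)[:,:,::-1]; cv2.imwrite(f"pics/{n}2.png",im); draw(n,np.ascontiguousarray(im),[],b,5,f"pics/{n}2c.png")
E
```

```text
time_s: 3.7
position: [0.5346, 0.1302, 0.0457]
tool_rot: [[0.999, 0.05, -0.0], [0.05, -0.999, 0.0], [-0.0, -0.0, -1.0]]
force: [0.7, 1.5, 0.9]
width: 0.0299
time_s: 4.2
position: [0.5355, 0.1117, 0.0458]
tool_rot: [[0.999, 0.05, 0.0], [0.05, -0.999, 0.0], [0.0, -0.0, -1.0]]
force: [-0.1, 1.5, -0.1]
width: 0.03
```

View pics/top2c.png

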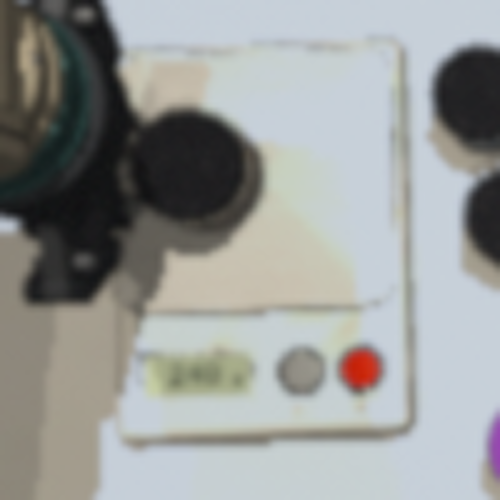

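View pics/side2c.png

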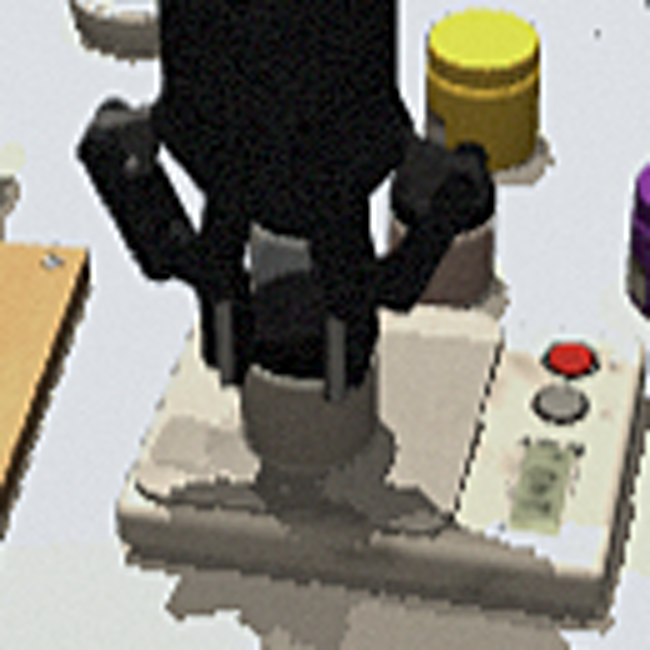

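```bash
cat >> h.py <<'E'
def track(f0,f1,n="top",z=.0865,box=(183,186,212,217),roi=(180,178,250,225)):
    a=cv2.imread(f0);b=cv2.imread(f1);k=4
    up=lambda i,q:cv2.resize(i[q[1]:q[3],q[0]:q[2]],None,fx=k,fy=k,interpolation=cv2.INTER_CUBIC)
    r=cv2.matchTemplate(up(b,roi),up(a,box),cv2.TM_CCOEFF_NORMED); _,v,_,l=cv2.minMaxLoc(r)
    u0=np.array(box[:2],float); u1=np.array(roi[:2])+np.array(l)/k
    c=np.array([14,12.]); d=ray(n,u1+c,z)-ray(n,u0+c,z)
    p=.05095;return v,u1-u0,np.array([np.cos(p)*d[0]+np.sin(p)*d[1],-np.sin(p)*d[0]+np.cos(p)*d[1]])
E
python3 - <<'E'
from h import *
print(track("pics/top0.png","pics/top2.png"))
print(track("pics/top0.png","pics/top2.png",box=(190,186,212,217)))
E
```

```text
(0.9201343655586243, array([8.75, 0.  ]), array([-0.00065179, -0.01838995]))
(0.9896861910820007, array([8.75, 0.  ]), array([-0.00065185, -0.01839188]))
```

```bash
python3 -m jog '[{"grip":0.65,"tx":0.002,"ty":-0.035,"tz":0,"roll":0},{"grip":0.65,"tx":0.002,"ty":-0.035,"tz":0,"roll":0},{"grip":0.65,"tx":0.002,"ty":-0.035,"tz":0,"roll":0},{"grip":0.65,"tx":0.002,"ty":-0.035,"tz":0,"roll":0},{"grip":0.65,"tx":0.002,"ty":-0.035,"tz":0,"roll":0}]'
python3 -m jog '[{"grip":0.65,"tx":0.002,"ty":-0.035,"tz":0,"roll":0},{"grip":0.65,"tx":0.001,"ty":-0.025,"tz":0,"roll":0},{"grip":0.65,"tx":0.001,"ty":-0.015,"tz":0,"roll":0},{"grip":0.65,"tx":0,"ty":-0.01,"tz":0,"roll":0},{"grip":0.65,"tx":0,"ty":0,"tz":0,"roll":0}]'
python3 - <<'E'
from h import *
for n,b in(("top",(165,165,265,265)),("side",(220,210,350,340))):
    im=optics.capture(n)[:,:,::-1]; cv2.imwrite(f"pics/{n}3.png",im); draw(n,np.ascontiguousarray(im),[],b,5,f"pics/{n}3c.png")
print(track("pics/top0.png","pics/top3.png",box=(190,186,212,217)))
E
```

```text
time_s: 4.8
position: [0.5363, 0.0985, 0.0458]
tool_rot: [[0.999, 0.05, 0.0], [0.05, -0.999, 0.0], [0.0, -0.0, -1.0]]
force: [0.5, 0.7, 0.6]
width: 0.0299
time_s: 5.3
position: [0.5365, 0.0923, 0.0457]
tool_rot: [[0.999, 0.05, -0.0], [0.05, -0.999, -0.0], [-0.0, 0.0, -1.0]]
force: [0.8, 2.1, -0.3]
width: 0.0302
(0.9908843040466309, array([17.5, -0.5]), array([-0.0002416 , -0.03679872]))
```

View pics/top3c.png

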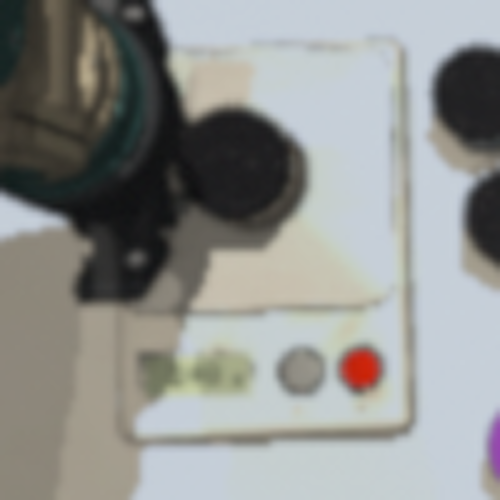

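The top view shows the cap now at about (212,197), and tracking gives 36.8 mm of travel, so the jar should be within 2 mm of the pan's middle. I back straight off, rise and check.

```bash
python3 -m jog '[{"grip":0.65,"tx":-0.002,"ty":0.05,"tz":0,"roll":0},{"grip":0.65,"tx":-0.005,"ty":0.1,"tz":0,"roll":0},{"grip":0.65,"tx":-0.01,"ty":0.2,"tz":0,"roll":0},{"grip":0.65,"tx":-0.01,"ty":0.2,"tz":0,"roll":0},{"grip":0.65,"tx":-0.01,"ty":0.2,"tz":0,"roll":0}]'
python3 -m jog '[{"grip":0.65,"tx":0,"ty":0.2,"tz":0.1,"roll":0},{"grip":0.65,"tx":0,"ty":0.2,"tz":0.3,"roll":0},{"grip":1,"tx":0,"ty":0,"tz":0.4,"roll":0},{"grip":1,"tx":0,"ty":0,"tz":0.4,"roll":0},{"grip":1,"tx":0,"ty":0,"tz":0.2,"roll":0}]' 20
python3 - <<'E'
from h import *
p=(.51366,.06111,.05095);c,s=np.cos(p[2]),np.sin(p[2])
W=lambda a,b:(p[0]+c*a-s*b,p[1]+s*a+c*b)
for n,b in(("top",(165,165,265,265)),("side",(220,210,350,340))):
    im=np.ascontiguousarray(optics.capture(n)[:,:,::-1]); cv2.imwrite(f"pics/{n}4.png",im)
    draw(n,im,[*ext(n,*W(.025,0)),[proj(n,(*W(x,y),.0305)) for x,y in((-.032,-.061),(.082,-.061),(.082,.061),(-.032,.061))]],b,5,f"pics/{n}4c.png")
print(track("pics/top0.png","pics/top4.png",box=(183,186,212,217)))
E
```

```text
time_s: 5.9
position: [0.5336, 0.1503, 0.0458]
tool_rot: [[0.999, 0.05, 0.0], [0.05, -0.999, 0.0], [0.0, -0.0, -1.0]]
force: [0.4, 0.9, 0.5]
width: 0.0299
time_s: 6.4
position: [0.5355, 0.1804, 0.1545]
tool_rot: [[0.999, 0.051, 0.005], [0.051, -0.999, 0.001], [0.005, -0.001, -1.0]]
force: [1.0, -0.2, -0.1]
width: 0.0002
(0.9845426082611084, array([17.5 , -0.25]), array([-0.00077259, -0.03678768]))
```

View pics/top4c.png

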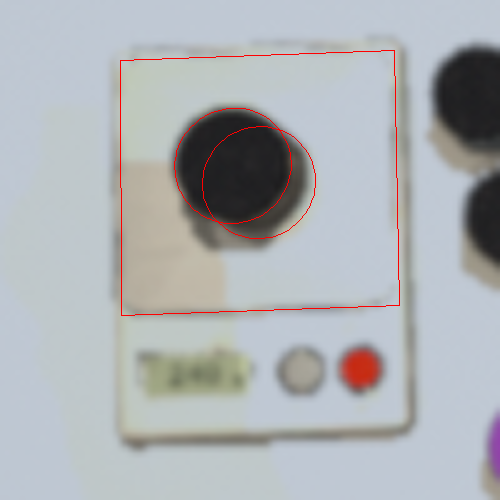

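View pics/side4c.png

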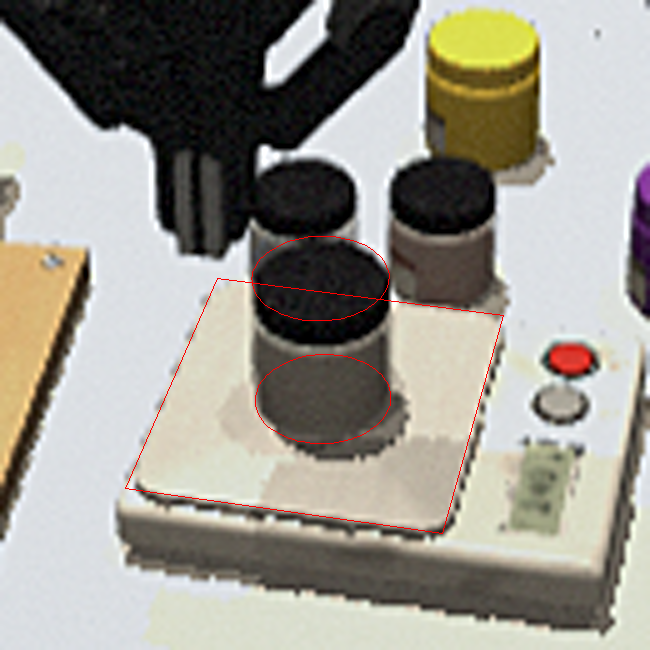

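The jar stands upright in the middle, within about 3 mm in both views (cap at about (212,197) in top), and the hand is clear. Fingers are shut. Next I move over the tare button.

```bash
python3 -m jog '[{"grip":1,"tx":-0.2,"ty":-0.37,"tz":0,"roll":0},{"grip":1,"tx":-0.2,"ty":-0.37,"tz":0,"roll":0},{"grip":1,"tx":-0.2,"ty":-0.37,"tz":0,"roll":0},{"grip":1,"tx":-0.2,"ty":-0.37,"tz":0,"roll":0},{"grip":1,"tx":-0.2,"ty":-0.37,"tz":0,"roll":0}]'
python3 -m jog '[{"grip":1,"tx":0,"ty":0,"tz":0,"roll":0},{"grip":1,"tx":0,"ty":0,"tz":0,"roll":0},{"grip":1,"tx":0,"ty":0,"tz":0,"roll":0},{"grip":1,"tx":0,"ty":0,"tz":0,"roll":0},{"grip":1,"tx":0,"ty":0,"tz":0,"roll":0}]'
```

```text
time_s: 7.0
position: [0.4572, 0.0395, 0.1496]
tool_rot: [[0.999, 0.051, -0.002], [0.051, -0.999, -0.0], [-0.002, -0.0, -1.0]]
force: [0.6, 0.1, 0.5]
width: -0.0001
time_s: 7.5
position: [0.4591, 0.0405, 0.1506]
tool_rot: [[0.999, 0.051, -0.0], [0.051, -0.999, 0.0], [-0.0, -0.0, -1.0]]
force: [-0.3, -0.2, 0.6]
width: 0.0003
```

```bash
python3 -m jog '[{"grip":1,"tx":-0.06,"ty":0.01,"tz":-0.3,"roll":0},{"grip":1,"tx":0,"ty":0,"tz":-0.3,"roll":0},{"grip":1,"tx":0,"ty":0,"tz":-0.3,"roll":0},{"grip":1,"tx":0,"ty":0,"tz":-0.2,"roll":0},{"grip":1,"tx":0,"ty":0,"tz":-0.1,"roll":0}]'
python3 -m jog '[{"grip":1,"tx":0,"ty":0,"tz":-0.05,"roll":0},{"grip":1,"tx":0,"ty":0,"tz":-0.05,"roll":0},{"grip":1,"tx":0,"ty":0,"tz":0,"roll":0},{"grip":1,"tx":0,"ty":0,"tz":0,"roll":0},{"grip":1,"tx":0,"ty":0,"tz":0,"roll":0}]'
python3 - <<'E'
from h import *
for n,b in(("top",(165,165,265,265)),("side",(250,220,380,340))):
    im=np.ascontiguousarray(optics.capture(n)[:,:,::-1]); cv2.imwrite(f"pics/{n}5.png",im); draw(n,im,[],b,5,f"pics/{n}5c.png")
E
```

```text
time_s: 8.0
position: [0.4532, 0.0411, 0.0592]
tool_rot: [[0.999, 0.051, -0.003], [0.051, -0.999, 0.0], [-0.003, -0.0, -1.0]]
force: [-0.5, -0.0, -0.7]
width: 0.0
time_s: 8.5
position: [0.4549, 0.0406, 0.0539]
tool_rot: [[0.999, 0.05, 0.001], [0.05, -0.999, -0.0], [0.001, 0.0, -1.0]]
force: [0.2, -0.5, 0.3]
width: -0.0001
```

View pics/top5c.png

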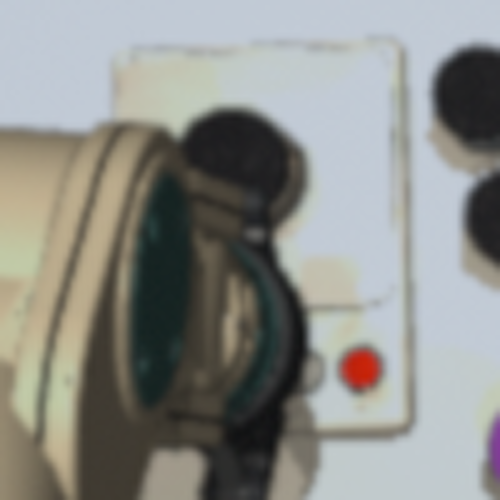

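View pics/side5c.png

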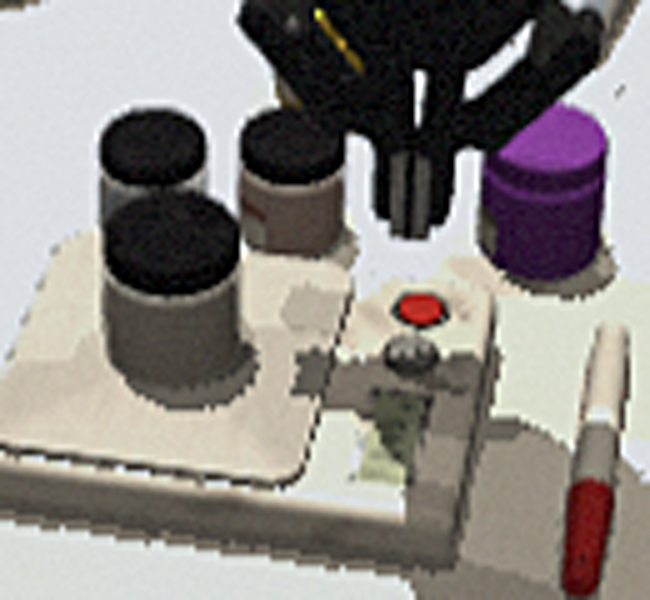

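Run:
```python
from h import *
for n in("side",):
  for X in((.4549,.0406,.0459),(.4549,.0406,.0539),(.4549,.0406,.0286),(.4549,.0406,.0659),(.4549,.0406,.0759)):
    print(X,(proj(n,X)-[250,220])*5)
  print("earlier pose4 tip", (proj(n,(.5336,.1804,.1485))-[220,210])*5)
from cell import monitor; print(monitor.get_obs()["position"])
```

```text
(0.4549, 0.0406, 0.0459) [406.01488069 312.79917318]
(0.4549, 0.0406, 0.0539) [406.70384029 295.79323029]
(0.4549, 0.0406, 0.0286) [404.54544479 349.07001254]
(0.4549, 0.0406, 0.0659) [407.74871857 270.00196439]
(0.4549, 0.0406, 0.0759) [408.63011116 248.24609937]
earlier pose4 tip [222.1350009  347.48222631]
[0.4547257  0.04057016 0.05372505]
```

Run:
```python
from h import *
def zat(n,xy,v):
    zs=np.linspace(0,.2,401); return zs[np.argmin([abs(proj(n,(*xy,z))[1]-v) for z in zs])]
off=lambda v,o:v/5-.4+o
for nm,(x,y),v,o,zt in(("2 gap30",(.5355,.1117),398,210,.0458-.008),("4 shut",(.5345,.1804),255,210,.1515-.008),("5 shut",(.4549,.0406),235,220,.0537-.008),("1",(.5265,.1548),490,210,.0438-.008)):
    print(nm,"tip z if at y+.011",zat("side",(x,y+.011),off(v,o)),"y-.011",zat("side",(x,y-.011),off(v,o)),"expected",zt)
```

```text
2 gap30 tip z if at y+.011 0.081 y-.011 0.0625 expected 0.0378
4 shut tip z if at y+.011 0.193 y-.011 0.1765 expected 0.1435
5 shut tip z if at y+.011 0.091 y-.011 0.0745 expected 0.0457
1 tip z if at y+.011 0.0795 y-.011 0.06 expected 0.0358
```

Run:
```python
from h import *
im=cv2.imread("pics/side5.png"); P=(proj("side",(.4549,.0406,.0459)))
cv2.circle(im,tuple(np.int32(P)),2,(0,0,255),1)
cv2.imwrite("pics/side5d.png",cv2.resize(im[150:340,230:400],None,fx=3.1,fy=3.1,interpolation=cv2.INTER_CUBIC))
```

```text
(no output)
```

View pics/side5d.png

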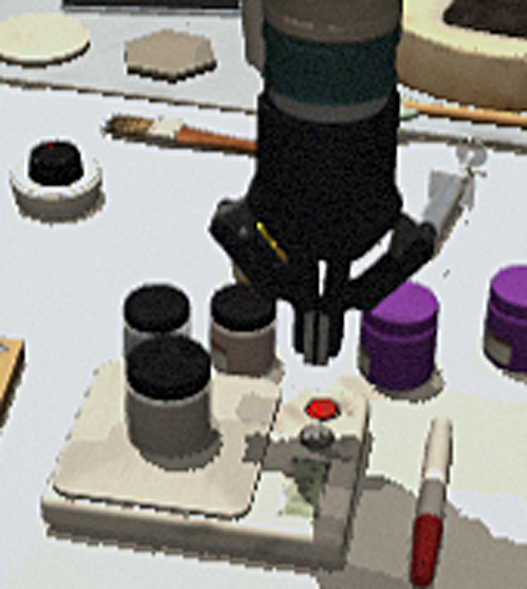

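```bash
python3 - <<'E'
from h import *
for z in(.03,.08,.12,.155,.2,.25): print(z, ray("top",(305/5-.4+165,330/5-.4+165),z))
E
python3 - <<'E'
from h import *
im=cv2.imread("pics/top5.png")
cv2.imwrite("pics/top5d.png",cv2.resize(im[150:350,130:290],None,fx=3,fy=3,interpolation=cv2.INTER_CUBIC))
E
```

```text
0.03 [0.4734238  0.03945938 0.03      ]
0.08 [0.47011792 0.03044435 0.08      ]
0.12 [0.46747321 0.02323232 0.12      ]
0.155 [0.46515909 0.0169218  0.155     ]
0.2 [0.46218379 0.00880827 0.2       ]
0.25 [ 4.58877900e-01 -2.06762189e-04  2.50000000e-01]
```

View pics/top5d.png

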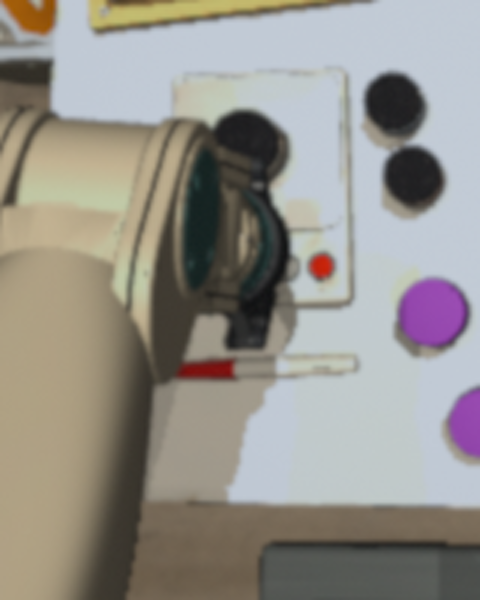

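The side picture puts the hand about 35 mm higher than the reported TCP: the fingertip is at (332,266) and I'd expect about (331,282). Its sideways position agrees with both cameras. I'll trust neither height and go down in small steps, watching the force and taking pictures.

```bash
python3 -m jog '[{"grip":1,"tx":0,"ty":0,"tz":-0.04,"roll":0},{"grip":1,"tx":0,"ty":0,"tz":-0.04,"roll":0},{"grip":1,"tx":0,"ty":0,"tz":-0.04,"roll":0},{"grip":1,"tx":0,"ty":0,"tz":-0.03,"roll":0},{"grip":1,"tx":0,"ty":0,"tz":0,"roll":0}]'
python3 - <<'E'
from h import *
for n,b in(("side",(250,220,380,340)),):
    im=np.ascontiguousarray(optics.capture(n)[:,:,::-1]); cv2.imwrite(f"pics/{n}6.png",im); draw(n,im,[],b,5,f"pics/{n}6c.png")
E
```

```text
time_s: 9.1
position: [0.4537, 0.0406, 0.0415]
tool_rot: [[0.999, 0.05, -0.001], [0.05, -0.999, 0.0], [-0.001, -0.0, -1.0]]
force: [0.0, -0.4, 0.9]
width: 0.0002
```

View pics/side6c.png

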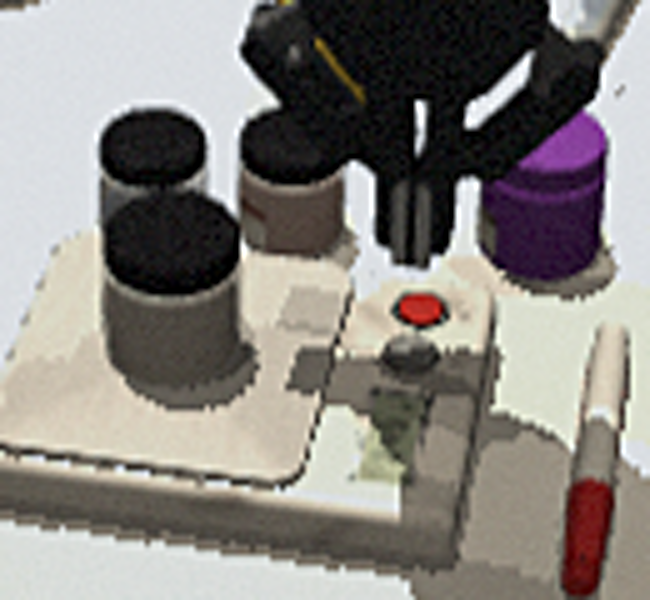

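```bash
python3 -m jog '[{"grip":1,"tx":0,"ty":0,"tz":-0.016,"roll":0},{"grip":1,"tx":0,"ty":0,"tz":-0.016,"roll":0},{"grip":1,"tx":0,"ty":0,"tz":-0.016,"roll":0},{"grip":1,"tx":0,"ty":0,"tz":-0.01,"roll":0},{"grip":1,"tx":0,"ty":0,"tz":0,"roll":0}]'
```

```text
time_s: 9.65
position: [0.4542, 0.0406, 0.0375]
tool_rot: [[0.999, 0.05, -0.0], [0.05, -0.999, 0.0], [-0.0, -0.0, -1.0]]
force: [-0.2, -1.0, -0.2]
width: -0.0003
```

```bash
python3 -m jog '[{"grip":1,"tx":0,"ty":0,"tz":-0.005,"roll":0},{"grip":1,"tx":0,"ty":0,"tz":-0.005,"roll":0},{"grip":1,"tx":0,"ty":0,"tz":-0.005,"roll":0},{"grip":1,"tx":0,"ty":0,"tz":0,"roll":0},{"grip":1,"tx":0,"ty":0,"tz":0,"roll":0}]'
```

```text
time_s: 10.15
position: [0.4543, 0.0406, 0.0365]
tool_rot: [[0.999, 0.05, 0.0], [0.05, -0.999, 0.0], [0.0, -0.0, -1.0]]
force: [-0.2, 0.0, -0.9]
width: 0.0003
```

```bash
python3 -m jog '[{"grip":1,"tx":0,"ty":0,"tz":-0.005,"roll":0},{"grip":1,"tx":0,"ty":0,"tz":-0.005,"roll":0},{"grip":1,"tx":0,"ty":0,"tz":0,"roll":0},{"grip":1,"tx":0,"ty":0,"tz":0,"roll":0},{"grip":1,"tx":0,"ty":0,"tz":0,"roll":0}]'
```

```text
time_s: 10.65
position: [0.4542, 0.0406, 0.0358]
tool_rot: [[0.999, 0.05, -0.0], [0.05, -0.999, -0.0], [-0.0, 0.0, -1.0]]
force: [0.0, -0.5, -0.3]
width: -0.0001
```

```bash
python3 -m jog '[{"grip":1,"tx":0,"ty":0,"tz":-0.005,"roll":0},{"grip":1,"tx":0,"ty":0,"tz":-0.005,"roll":0},{"grip":1,"tx":0,"ty":0,"tz":0,"roll":0},{"grip":1,"tx":0,"ty":0,"tz":0,"roll":0},{"grip":1,"tx":0,"ty":0,"tz":0,"roll":0}]'
```

```text
time_s: 11.15
position: [0.4543, 0.0406, 0.035]
tool_rot: [[0.999, 0.05, -0.0], [0.05, -0.999, -0.0], [-0.0, 0.0, -1.0]]
force: [0.6, 0.2, -0.0]
width: -0.0001
```

No contact at the height I computed, so the picture is right and the tips are higher. I continue down.

```bash
python3 -m jog '[{"grip":1,"tx":0,"ty":0,"tz":-0.02,"roll":0},{"grip":1,"tx":0,"ty":0,"tz":-0.02,"roll":0},{"grip":1,"tx":0,"ty":0,"tz":-0.02,"roll":0},{"grip":1,"tx":0,"ty":0,"tz":-0.02,"roll":0},{"grip":1,"tx":0,"ty":0,"tz":-0.02,"roll":0}]'
```

```text
time_s: 11.65
position: [0.4542, 0.0407, 0.0274]
tool_rot: [[0.999, 0.05, -0.0], [0.05, -0.999, 0.0], [-0.0, -0.0, -1.0]]
force: [0.3, 0.2, -0.3]
width: -0.0001
```

Run:
```python
from h import *
for n,b in(("side",(250,220,380,340)),):
    im=np.ascontiguousarray(optics.capture(n)[:,:,::-1]); cv2.imwrite(f"pics/{n}7.png",im); draw(n,im,[],b,5,f"pics/{n}7c.png")
from cell import monitor; o=monitor.get_obs(); print(o["position"],o["force"],o["ft_torque"])
```

```text
[0.45402423 0.04062851 0.02714215] [-0.13216379 -0.10608462  0.50235263] [ 0.07331029  0.03450767 -0.04152165]
```

View pics/side7c.png

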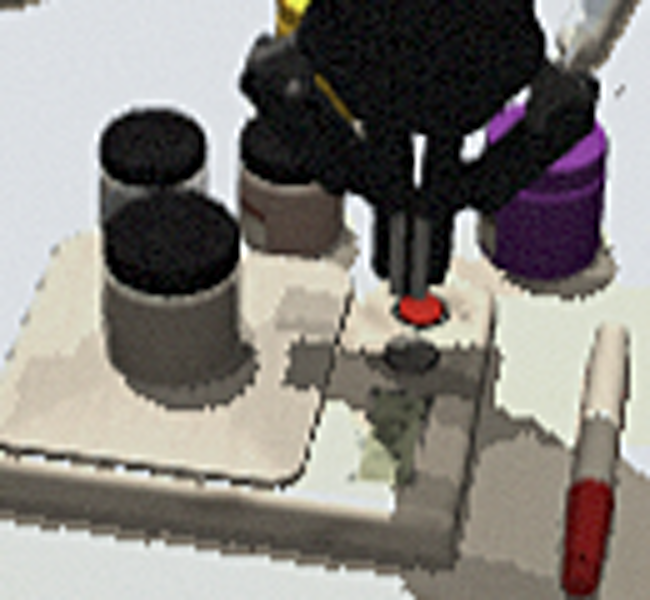

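```bash
python3 -m jog '[{"grip":1,"tx":0,"ty":0,"tz":-0.03,"roll":0},{"grip":1,"tx":0,"ty":0,"tz":-0.03,"roll":0},{"grip":1,"tx":0,"ty":0,"tz":-0.03,"roll":0},{"grip":1,"tx":0,"ty":0,"tz":-0.03,"roll":0},{"grip":1,"tx":0,"ty":0,"tz":-0.03,"roll":0}]'
python3 - <<'E'
from h import *
for n,b in(("side",(250,220,380,340)),("top",(195,195,265,265))):
    im=np.ascontiguousarray(optics.capture(n)[:,:,::-1]); cv2.imwrite(f"pics/{n}8.png",im); draw(n,im,[],b,5 if n=="side" else 8,f"pics/{n}8c.png")
E
```

```text
time_s: 12.2
position: [0.4542, 0.0406, 0.0161]
tool_rot: [[0.999, 0.05, -0.0], [0.05, -0.999, -0.0], [-0.0, 0.0, -1.0]]
force: [0.5, 0.1, -0.6]
width: 0.0004
```

View pics/side8c.png

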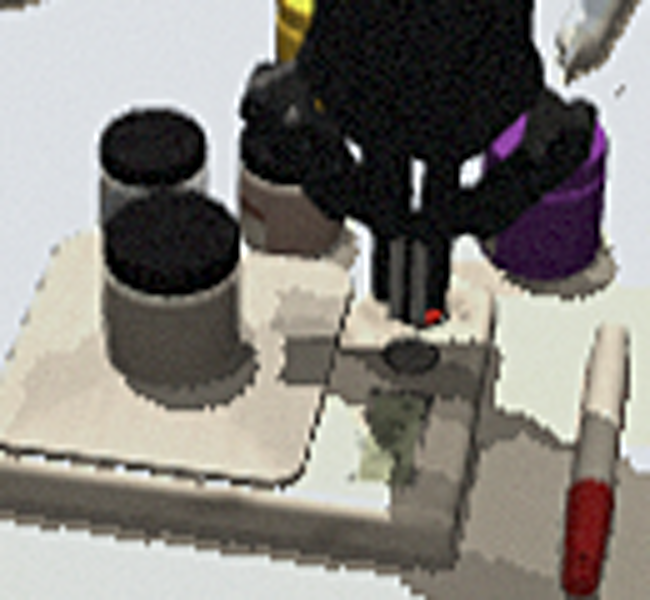

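View pics/top8c.png

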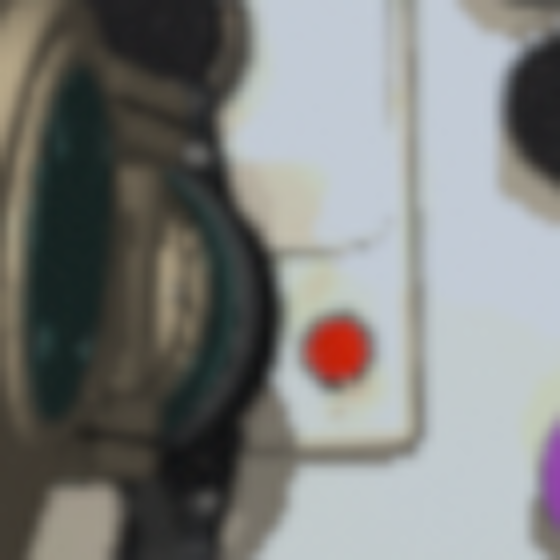

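```bash
python3 -m jog '[{"grip":1,"tx":0,"ty":0,"tz":-0.03,"roll":0},{"grip":1,"tx":0,"ty":0,"tz":-0.03,"roll":0},{"grip":1,"tx":0,"ty":0,"tz":-0.02,"roll":0},{"grip":1,"tx":0,"ty":0,"tz":-0.02,"roll":0},{"grip":1,"tx":0,"ty":0,"tz":-0.02,"roll":0}]'
python3 - <<'E'
from h import *
for n,b in(("side",(250,220,380,340)),):
    im=np.ascontiguousarray(optics.capture(n)[:,:,::-1]); cv2.imwrite(f"pics/{n}9.png",im); draw(n,im,[],b,5 if n=="side" else 8,f"pics/{n}9c.png")
E
```

```text
time_s: 12.8
position: [0.4543, 0.0406, 0.0072]
tool_rot: [[0.999, 0.05, 0.0], [0.05, -0.999, 0.0], [0.0, -0.0, -1.0]]
force: [0.2, 0.5, 0.2]
width: 0.0001
```

View pics/side9c.png

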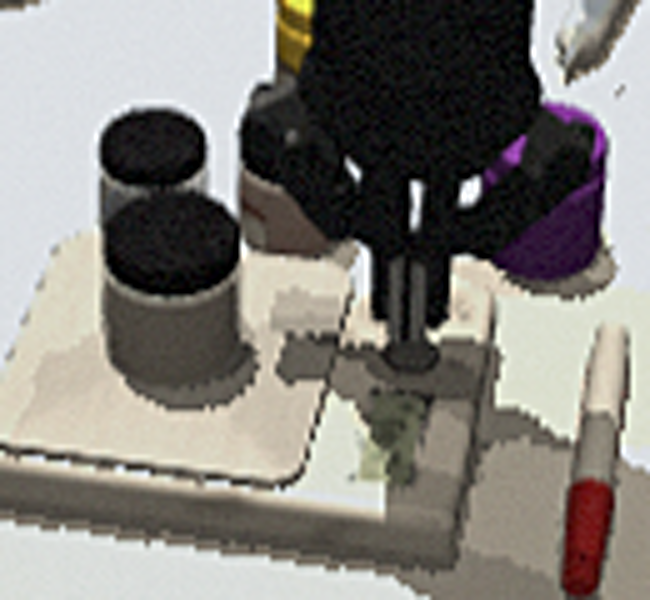

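```bash
python3 -m jog '[{"grip":1,"tx":0,"ty":0,"tz":-0.01,"roll":0},{"grip":1,"tx":0,"ty":0,"tz":-0.01,"roll":0},{"grip":1,"tx":0,"ty":0,"tz":-0.01,"roll":0},{"grip":1,"tx":0,"ty":0,"tz":0,"roll":0},{"grip":1,"tx":0,"ty":0,"tz":0,"roll":0}]'
```

```text
time_s: 13.35
position: [0.4543, 0.0406, 0.005]
tool_rot: [[0.999, 0.05, -0.0], [0.05, -0.999, -0.0], [-0.0, 0.0, -1.0]]
force: [-0.4, 0.6, 0.2]
width: -0.0002
```

```bash
python3 -m jog '[{"grip":1,"tx":0,"ty":0,"tz":-0.007,"roll":0},{"grip":1,"tx":0,"ty":0,"tz":-0.007,"roll":0},{"grip":1,"tx":0,"ty":0,"tz":-0.007,"roll":0},{"grip":1,"tx":0,"ty":0,"tz":0,"roll":0},{"grip":1,"tx":0,"ty":0,"tz":0,"roll":0}]'
```

```text
time_s: 13.85
position: [0.4543, 0.0406, 0.0034]
tool_rot: [[0.999, 0.05, -0.0], [0.05, -0.999, 0.0], [-0.0, -0.0, -1.0]]
force: [0.8, 1.1, 0.2]
width: -0.0003
```

Run:
```python
from h import *
for n,b in(("side",(290,250,370,310)),):
    im=np.ascontiguousarray(optics.capture(n)[:,:,::-1]); cv2.imwrite(f"pics/{n}10.png",im); draw(n,im,[],b,9,f"pics/{n}10c.png")
```

```text
(no output)
```

View pics/side10c.png

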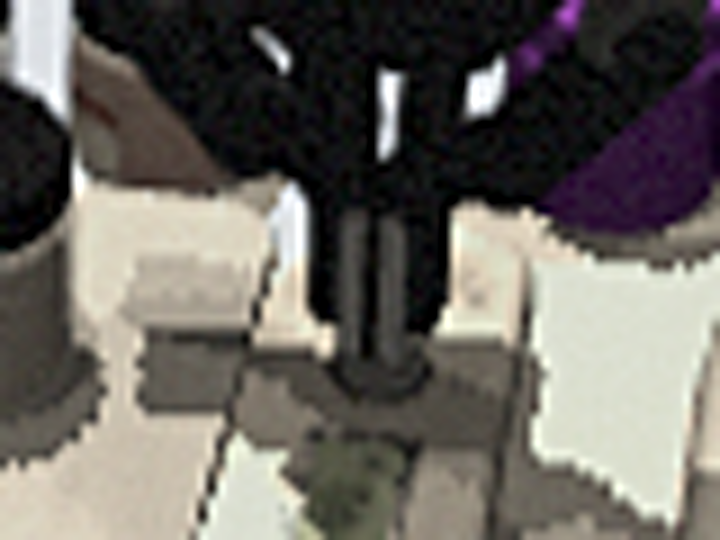

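Run:
```python
from h import *
for n,b in(("top",(205,210,255,260)),):
    im=np.ascontiguousarray(optics.capture(n)[:,:,::-1]); cv2.imwrite(f"pics/{n}10.png",im); draw(n,im,[],b,11,f"pics/{n}10c.png")
```

```text
(no output)
```

View pics/top10c.png

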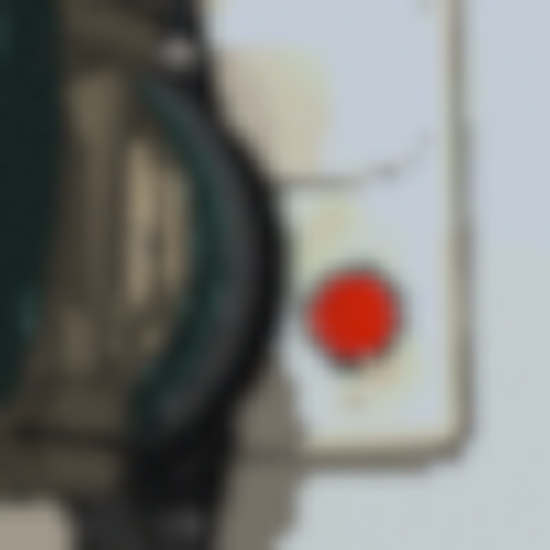

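The top view shows the hand's edge at column 231, left of the power button's near rim at 233. That limits the fingers to at least 3 mm clear of the power button, so the gap left is in height only.

```bash
python3 -m jog '[{"grip":1,"tx":0,"ty":0,"tz":-0.007,"roll":0},{"grip":1,"tx":0,"ty":0,"tz":-0.007,"roll":0},{"grip":1,"tx":0,"ty":0,"tz":-0.007,"roll":0},{"grip":1,"tx":0,"ty":0,"tz":0,"roll":0},{"grip":1,"tx":0,"ty":0,"tz":0,"roll":0}]'
```

```text
time_s: 14.45
position: [0.4542, 0.0406, 0.0018]
tool_rot: [[0.999, 0.05, -0.0], [0.05, -0.999, 0.0], [-0.0, -0.0, -1.0]]
force: [0.1, 0.1, -0.1]
width: 0.0003
```

```bash
python3 -m jog '[{"grip":1,"tx":0,"ty":0,"tz":-0.007,"roll":0},{"grip":1,"tx":0,"ty":0,"tz":-0.007,"roll":0},{"grip":1,"tx":0,"ty":0,"tz":-0.007,"roll":0},{"grip":1,"tx":0,"ty":0,"tz":0,"roll":0},{"grip":1,"tx":0,"ty":0,"tz":0,"roll":0}]'
```

```text
time_s: 14.95
position: [0.4543, 0.0406, 0.0003]
tool_rot: [[0.999, 0.05, -0.0], [0.05, -0.999, -0.0], [-0.0, 0.0, -1.0]]
force: [0.2, -0.0, 0.4]
width: 0.0001
```

```bash
python3 -m jog '[{"grip":1,"tx":0,"ty":0,"tz":-0.007,"roll":0},{"grip":1,"tx":0,"ty":0,"tz":-0.007,"roll":0},{"grip":1,"tx":0,"ty":0,"tz":0,"roll":0},{"grip":1,"tx":0,"ty":0,"tz":0,"roll":0},{"grip":1,"tx":0,"ty":0,"tz":0,"roll":0}]'
```

```text
time_s: 15.45
position: [0.4543, 0.0406, -0.0007]
tool_rot: [[0.999, 0.05, 0.0], [0.05, -0.999, 0.0], [0.0, -0.0, -1.0]]
force: [0.1, 0.5, -0.4]
width: -0.0001
```

```bash
python3 -m jog '[{"grip":1,"tx":0,"ty":0,"tz":-0.007,"roll":0},{"grip":1,"tx":0,"ty":0,"tz":-0.007,"roll":0},{"grip":1,"tx":0,"ty":0,"tz":0,"roll":0},{"grip":1,"tx":0,"ty":0,"tz":0,"roll":0},{"grip":1,"tx":0,"ty":0,"tz":0,"roll":0}]'
python3 - <<'E'
from h import *
for n,b in(("side",(290,250,370,310)),):
    im=np.ascontiguousarray(optics.capture(n)[:,:,::-1]); cv2.imwrite(f"pics/{n}11.png",im); draw(n,im,[],b,9,f"pics/{n}11c.png")
E
```

```text
time_s: 15.95
position: [0.4543, 0.0406, -0.0018]
tool_rot: [[0.999, 0.05, -0.0], [0.05, -0.999, -0.0], [-0.0, 0.0, -1.0]]
force: [0.8, 0.4, -0.7]
width: -0.0003
```

View pics/side11c.png

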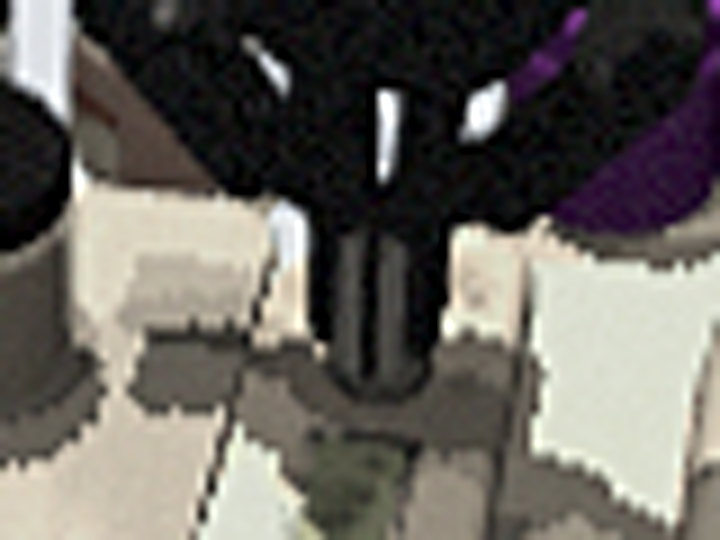

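The tips now almost cover the tare button in the side view (about (331,292)). Contact should come within a few mm.

```bash
python3 -m jog '[{"grip":1,"tx":0,"ty":0,"tz":-0.007,"roll":0},{"grip":1,"tx":0,"ty":0,"tz":-0.007,"roll":0},{"grip":1,"tx":0,"ty":0,"tz":0,"roll":0},{"grip":1,"tx":0,"ty":0,"tz":0,"roll":0},{"grip":1,"tx":0,"ty":0,"tz":0,"roll":0}]'
```

```text
time_s: 16.5
position: [0.4543, 0.0406, -0.0028]
tool_rot: [[0.999, 0.05, 0.0], [0.05, -0.999, -0.0], [0.0, 0.0, -1.0]]
force: [-0.2, -0.1, -0.1]
width: -0.0002
```

```bash
python3 -m jog '[{"grip":1,"tx":0,"ty":0,"tz":-0.007,"roll":0},{"grip":1,"tx":0,"ty":0,"tz":-0.007,"roll":0},{"grip":1,"tx":0,"ty":0,"tz":0,"roll":0},{"grip":1,"tx":0,"ty":0,"tz":0,"roll":0},{"grip":1,"tx":0,"ty":0,"tz":0,"roll":0}]'
```

```text
time_s: 17.0
position: [0.4544, 0.0406, -0.0038]
tool_rot: [[0.999, 0.05, 0.0], [0.05, -0.999, -0.0], [0.0, 0.0, -1.0]]
force: [0.2, -0.1, 2.1]
width: -0.0002
```

```bash
python3 -m jog '[{"grip":1,"tx":0,"ty":0,"tz":-0.005,"roll":0},{"grip":1,"tx":0,"ty":0,"tz":0,"roll":0},{"grip":1,"tx":0,"ty":0,"tz":0,"roll":0},{"grip":1,"tx":0,"ty":0,"tz":0,"roll":0},{"grip":1,"tx":0,"ty":0,"tz":0,"roll":0}]'; python3 -c "
from cell import monitor;print(monitor.get_obs()['position'],monitor.get_obs()['force'],monitor.get_obs()['ft_torque'])"
```

```text
time_s: 17.5
position: [0.4544, 0.0406, -0.0042]
tool_rot: [[0.999, 0.05, 0.0], [0.05, -0.999, -0.0], [0.0, 0.0, -1.0]]
force: [-0.6, -0.2, 3.6]
width: -0.0003
[ 0.45440121  0.04062421 -0.00417745] [-0.55840642 -0.2147623   3.64659952] [0.00417668 0.1671415  0.03339324]
```

```bash
python3 -m jog '[{"grip":1,"tx":0,"ty":0,"tz":-0.005,"roll":0},{"grip":1,"tx":0,"ty":0,"tz":0,"roll":0},{"grip":1,"tx":0,"ty":0,"tz":0,"roll":0},{"grip":1,"tx":0,"ty":0,"tz":0,"roll":0},{"grip":1,"tx":0,"ty":0,"tz":0,"roll":0}]'
```

```text
time_s: 18.0
position: [0.4544, 0.0406, -0.0045]
tool_rot: [[0.999, 0.05, 0.0], [0.05, -0.999, -0.0], [0.0, 0.0, -1.0]]
force: [-0.9, 0.9, 5.0]
width: -0.0003
```

The force rises along the button's spring rate (2.1, 3.6, 5.0 N). One more small step, then I'll withdraw.

```bash
python3 -m jog '[{"grip":1,"tx":0,"ty":0,"tz":-0.004,"roll":0},{"grip":1,"tx":0,"ty":0,"tz":0,"roll":0},{"grip":1,"tx":0,"ty":0,"tz":0,"roll":0},{"grip":1,"tx":0,"ty":0,"tz":0,"roll":0},{"grip":1,"tx":0,"ty":0,"tz":0,"roll":0}]'
python3 - <<'E'
from h import *
for n,b in(("side",(250,220,370,310)),("top",(205,210,255,260))):
    im=np.ascontiguousarray(optics.capture(n)[:,:,::-1]); cv2.imwrite(f"pics/{n}12.png",im); draw(n,im,[],b,6 if n=="side" else 11,f"pics/{n}12c.png")
E
```

```text
time_s: 18.5
position: [0.4544, 0.0406, -0.0047]
tool_rot: [[0.999, 0.05, 0.0], [0.05, -0.999, -0.0], [0.0, 0.0, -1.0]]
force: [-1.2, -0.8, 6.0]
width: -0.0002
```

View pics/side12c.png

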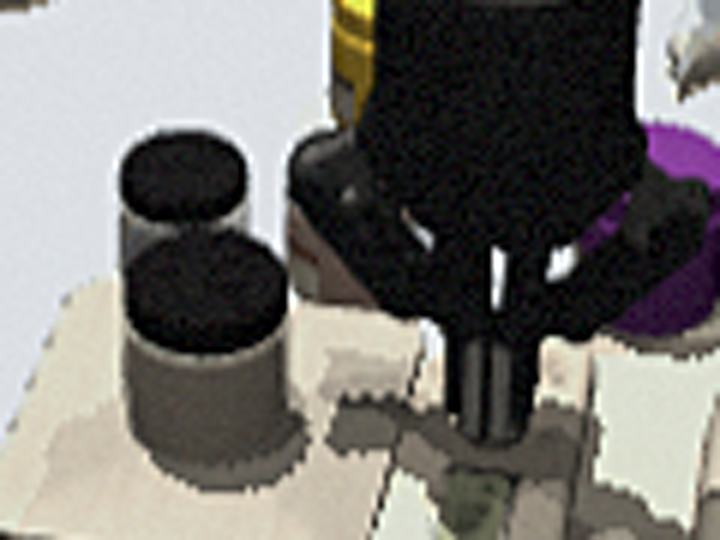

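View pics/top12c.png

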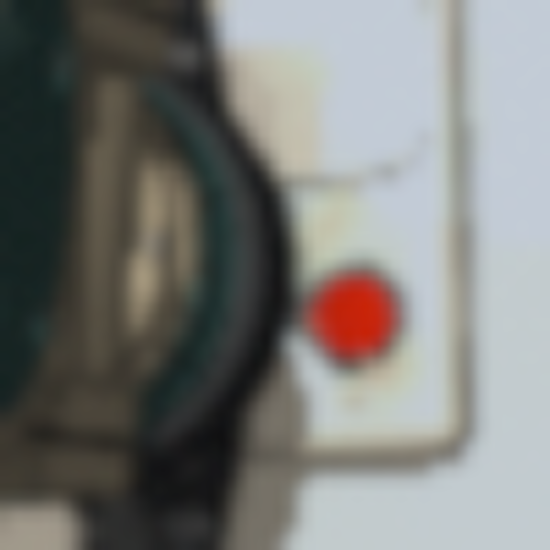

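The fingertips are on the tare button (side (331,292)) with 6 N. In the top view the power button at (237,238) is still untouched. I withdraw straight up, then away from the jar.

```bash
python3 -m jog '[{"grip":1,"tx":0,"ty":0,"tz":0.03,"roll":0},{"grip":1,"tx":0,"ty":0,"tz":0.1,"roll":0},{"grip":1,"tx":0,"ty":0,"tz":0.3,"roll":0},{"grip":1,"tx":0,"ty":0,"tz":0.4,"roll":0},{"grip":1,"tx":0,"ty":0,"tz":0.4,"roll":0}]'
python3 -m jog '[{"grip":1,"tx":0,"ty":0,"tz":0.4,"roll":0},{"grip":1,"tx":0,"ty":0.3,"tz":0.3,"roll":0},{"grip":1,"tx":0,"ty":0.5,"tz":0.1,"roll":0},{"grip":1,"tx":0,"ty":0.5,"tz":0,"roll":0},{"grip":1,"tx":0,"ty":0.5,"tz":0,"roll":0}]'
python3 -m jog '[{"grip":1,"tx":0,"ty":0.4,"tz":0,"roll":0},{"grip":1,"tx":0,"ty":0.2,"tz":0,"roll":0},{"grip":1,"tx":0,"ty":0,"tz":0,"roll":0},{"grip":1,"tx":0,"ty":0,"tz":0,"roll":0},{"grip":1,"tx":0,"ty":0,"tz":0,"roll":0}]'
python3 -m jog '[{"grip":1,"tx":0,"ty":0,"tz":0,"roll":0},{"grip":1,"tx":0,"ty":0,"tz":0,"roll":0},{"grip":1,"tx":0,"ty":0,"tz":0,"roll":0},{"grip":1,"tx":0,"ty":0,"tz":0,"roll":0},{"grip":1,"tx":0,"ty":0,"tz":0,"roll":0}]'
python3 - <<'E'
from h import *
for n,b in(("side",(220,210,370,330)),("top",(165,165,295,285))):
    im=np.ascontiguousarray(optics.capture(n)[:,:,::-1]); cv2.imwrite(f"pics/{n}13.png",im); draw(n,im,[],b,4,f"pics/{n}13c.png")
print(track("pics/top0.png","pics/top13.png",box=(183,186,212,217)))
E
```

```text
time_s: 19.1
position: [0.4534, 0.0407, 0.0879]
tool_rot: [[0.999, 0.05, -0.002], [0.05, -0.999, 0.0], [-0.002, -0.0, -1.0]]
force: [0.6, 0.6, 0.0]
width: -0.0001
time_s: 19.6
position: [0.4544, 0.1769, 0.1481]
tool_rot: [[0.999, 0.049, 0.001], [0.049, -0.999, 0.0], [0.001, -0.0, -1.0]]
force: [0.7, 0.1, -0.2]
width: 0.0002
time_s: 20.1
position: [0.4541, 0.2195, 0.1471]
tool_rot: [[0.999, 0.048, -0.001], [0.048, -0.999, -0.001], [-0.001, 0.001, -1.0]]
force: [0.2, -0.3, -0.2]
width: 0.0002
time_s: 20.6
position: [0.4543, 0.2205, 0.1473]
tool_rot: [[0.999, 0.05, 0.0], [0.05, -0.999, -0.0], [0.0, 0.0, -1.0]]
force: [-0.2, -0.4, -0.8]
width: 0.0
(0.9906330108642578, array([17.75, -0.5 ]), array([-0.00026008, -0.03731863]))
```

View pics/side13c.png

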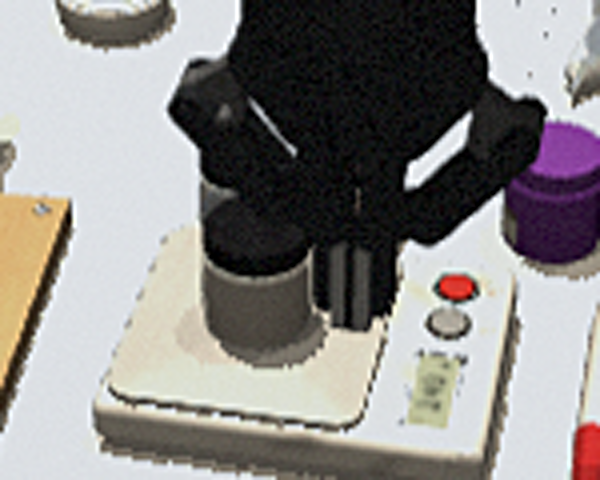

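View pics/top13c.png

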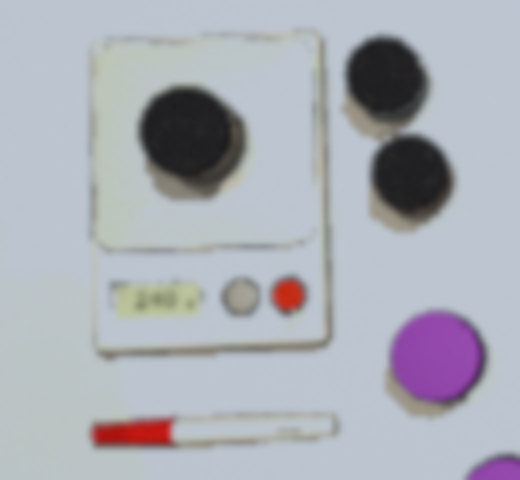

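The jar is upright in the middle of the pan (cap at about (211,197) in top), both buttons are up, nothing else has moved, and the hand is clear to the left. I hand in the job.

```bash
python3 -c "
from cell import order; print(order.close_job())"
```

```text
the job is handed in; nothing more can be done
None
```

The brown jar now stands in the middle of the pan, and the tare button was pressed only after the hand had left it. I have handed the job in at about 20.7 s of the 38 s; no verdict came back.

- **Jar:** I slid it about 37 mm with two fingers set 30 mm apart, without gripping it. My last check puts it 1–2 mm from the pan's middle by the top view, while the side view earlier allowed up to about 4 mm. It is upright, and in the last pictures no bystander near the scale had visibly moved.
- **Tare button:** I pressed it with shut fingers in small steps, and the force rose from 2.1 to 6.0 N, which matches full travel. The button's travel can't be read directly, so that rests on the force. After I withdrew, the force was back to about zero and both buttons looked up. I never touched the power button.
- **What disagreed:**
  - **Finger height:** The shut fingertips were about 40 mm higher than the reported tool position and the stated 8 mm overhang imply. The button was reached at a tool height of about −4 mm instead of the expected +37 mm. I went by the pictures and the force. It also means I pushed the jar higher than I meant to, by the cap rather than below half its height, but it slid upright.
  - **Scale display:** It still reads as before the press, so it confirms nothing.

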